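Set and lock the bar of a seam edge guide with its cam lever

ROBOT

A 6-joint arm with a two-finger parallel gripper is mounted at the origin on a cart in front of the work surface, level with it; the furniture and walls round the work are solid. World frame = base frame: x ahead of the robot, y to its left, z up, the work surface at z = 0. Lengths are in m, angles in rad, forces in N, time in s.
With the tool pointing down it reaches from about 0.3 to 0.875 m from the base axis. Payload 6.4 kg.
Tool frame: the origin (TCP) lies midway between the tips of the shut fingers; the grasp point (between the pads) lies 19 mm behind it; z points along the fingers, y is the line along which they close (so a half turn about z gives the same grasp; the last joint's range is limited). The gripper opens to 88 mm and grips with 3 to 60 N. Pads are 18 mm wide; open, the fingers measure 123 mm over their backs; the gripper's body (75 mm by 187 mm) begins 45 mm behind the grasp point.
Start: joints at [1.115, 0.181, 1.607, -0, 1.354, -0.206], TCP at [0.142, 0.557, 0.239] pointing down, gripper open.
Joint ranges: [-2.99, 2.99], [-0.89, 2.07], [0.3, 2.58], [-1.14, 4.28], [0, 2.63], [-3.12, 3.12]. Speed limits (rad/s): [2.57, 2.57, 3.01, 3.14, 3.14, 3.14].

INTERFACE

Orientations are given as a unit quaternion [w, x, y, z].
In Python, from bench import telemetry, vision, r gives the robot as it stands.
- The arm moves only by the shell command python3 -m creep 'ROWS' [OPENING]. ROWS is a JSON object whose one key "deltas" holds a list of rows, each an object of numbers: "dx", "dy", "dz": the shift along the world's x, y, z in m; "spin": the turn about the world's z in degrees. In form: {"deltas": [{"dx": .., "dy": .., "dz": .., "spin": ..}, ...]}. A call has 1 to 5 rows; each row shifts and turns the commanded pose from where the row before left it; what a row does not reach is not made up. A row lasts 1/8 s, in which the tool goes at most 62.5 mm and 10.7 degrees, less where a joint would pass 70% of its speed; a pose out of reach is approached as far as the arm can. A call is refused whole if a number of a shift passes 0.0625 or a number of a turn 10.7, either way. A call with a gripper value outside its range is refused whole. OPENING is the opening, from 0 (shut) to 1 (fully open), set as the call begins (- or left out, the last holds). The fingers move at their own pace and stop on an object; the grip force is fixed at half the most. Time passes only in rows, so rows that do not move let the fingers close. It gives the time, the measured TCP pose, the force, the opening and the grip force at its end, in the units of the state.
- telemetry.sense(): the state, without advancing time (a new reading comes with each control period).
- vision.capture(name): name is "side" or "top" or "wrist"; returns a dict with "pixels" (480x640x3 uint8, red, green, blue), "fx", "fy", "cx", "cy" (pixels), "k1" (the pictures are not rectified: a ray, as slopes to the right and down, at radius r is drawn at 1 + k1 r^2 times it, then the intrinsics apply), "origin" and "rotation" of the camera in the world. Camera axes: x right, y up, looking along -z (the intrinsics and any distortion apply to the point x, -y, -z); pixel columns grow to the right and rows downward; lengths in m; the calibration is good to about 2 mm. A picture is of the moment at which its call begins. There is no depth.
- r.hand_in(): hands the job in; it is judged then, once.
The state is a dict: "time": time; "joints": joint angles; "dq": joint speeds; "effort": joint torques, N m; "ee_pos": TCP position; "tool_rot": TCP orientation; "ft_force": force on the tool from outside, world axes, zero at the start; "wrist_torque": the same for the moment, N m; "opening": finger opening in m; "grip_force": force on a finger pad.
Only numpy, scipy, OpenCV 4.12 (cv2) and the standard library are available. Lean on these libraries where they do the work, as an engineer would, in place of code of your own. Each camera call takes 0.05 s, during which the arm holds its last target. There are 200 camera calls.

TASK

Set the seam edge guide for the next job: push its square bar gently into the clamp block until you feel it come up against the buffer of the stop inside, and let go. Then flip the black cam lever on the block right over centre until it lies fully down, so that the bar stays clamped bearing on the stop. Force nothing, and leave the spool, the chalk and the bobbin beside it alone.

Things in the scene. Friction and masses are not known exactly. Their poses are not given: they have to be found in the camera images.
- guide: the fixed edge guide: dark steel base plate 262 x 74 x 8 mm (x -200 to +62 mm, top at z = 8) with a grey clamp block (x -40 to +57, y +-24, top at z = 33 mm). Origin on the table under the lever's hinge; x runs along the channel from mouth to closed end (the bar slides in along +x), y across it to the side where the open lever leans, z up.
- bar: loose steel bar, 16 x 16 mm, 0.35 kg, lying on the plate in the block's 18 mm channel; slides with about 1 N of friction while unclamped. Origin at its underside (8 mm above the table) below its grip post; x runs along the bar to its inner end 145 mm away. An aluminium fence 60 mm wide, 28 mm high crosses it at x = -34 mm.
- grip (a point): middle of the bar's black grip post, 36 mm above the bar's underside; the post is 16 x 16 mm and stands from 16 mm (the bar's top) to 54 mm above the bar's underside; pinch it from above
- end_stop: grey cap closing the block (origin and axes as the guide's). It carries a stop with a rubber-faced spring buffer, out of sight in the channel; its depth differs every time and is not measured: the bar has 20 to 58 mm to go. The buffer yields 1 mm per 3 N, up to 8 mm, and pushes the bar back to the point of touch when let go (slowly, it is damped). Over 25 N puts it out of setting.
- lever (a joint): cam lever angle (rad): starts open at 0 to 0.2; at 0 it leans 0.35 past upright to the guide's +y; grows as it swings up and over to -y; at 1.85 it ends, nearly level. Sprung: resists up to the centre at 1.45 (some 7 N at the paddle), falls back if let go before; beyond it snaps down and holds. Pushing it with over 30 N would damage it.
- pivot (a point): the lever's hinge point, 47 mm above the table over the guide's origin; the hinge axis is the guide's x. Closing the lever presses a rubber pad on the bar and draws the bar about 2 mm further in, which loads the buffer only if the bar was already up against it.
- lever_tip (a point): point on the middle line of the lever's black paddle, 80 mm from the hinge (the paddle is 24 mm wide along the guide's x, 9 mm thick, and reaches from 28 to 90 mm from the hinge); push on its broad face
- spool_2: small yellow thread spool, 35 mm across, 55 mm tall, standing beside the guide; bystander, origin under its middle
- tailor_chalk_1: white triangle of tailor's chalk, 37 x 40 x 7 mm; bystander, origin under its middle
- bobbin_1: small bobbin, 21 mm across, 10 mm tall; bystander, origin under its middle
There are look-alikes about, which are no part of the job. There is more than one size of the bar; the one meant has the size given above.

How it is judged:
By the outcome, as a careful person would: the job done as asked, in the order asked, and still so for the second after the job is handed in, with the robot touching nothing.
It also fails if it takes over 61 s, if anything falls off the work surface, if the arm or the gripper's body presses on something with over 40 N, if the wrist force passes 120 N, or if a joint passes its speed limit or range.

## Working session

There is one attempt and no reset: what is moved stays moved. The work goes in short steps, Python scripts to look and compute and a shell command to move; the robot and the scene stay as the last step left them, time stands still between calls to the robot, and variables do not carry over. Pictures are saved under pics/ and viewed, at most 10 in all, crops included, and the job is handed in when it is done.

```bash
mkdir -p pics; python3 - <<'E'
from bench import telemetry, vision, r
import cv2,pickle
d={}
for n in ("side","top"):
    c=vision.capture(n); d[n]=c; cv2.imwrite(f"pics/{n}0.png",c["pixels"][:,:,::-1])
    print(n,{k:v for k,v in c.items() if k!="pixels"})
pickle.dump(d,open("c0.pkl","wb"))
print(telemetry.sense())
E
```

```text
side {'fx': 539.0185846537732, 'fy': 539.0185846537732, 'cx': 319.44409629697316, 'cy': 240.5759126537753, 'k1': -0.004519558495705139, 'origin': array([0.30639539, 1.0784477 , 0.43466681]), 'rotation': array([-0.09553283, -0.04746007,  0.54230524,  0.8333823 ])}
top {'fx': 565.1873134057182, 'fy': 565.1873134057182, 'cx': 323.061206448121, 'cy': 246.5234130584049, 'k1': -0.14178841716883833, 'origin': array([0.31936504, 0.31699504, 1.02842518]), 'rotation': array([ 0.71114605,  0.04845762, -0.04204698, -0.70011085])}
{'time': 0.1, 'joints': array([ 1.11471158e+00,  1.81474076e-01,  1.60789258e+00,  2.78155997e-06,
        1.35379760e+00, -2.06300858e-01]), 'dq': array([ 0.00063037, -0.00163749, -0.0039179 ,  0.00011741,  0.00014754,
        0.00115738]), 'effort': array([ 2.28586600e-04, -4.34826136e+01, -3.42695081e+01,  7.03769596e-02,
        3.41022166e-02, -6.83138887e-05]), 'ee_pos': array([0.14190503, 0.5567225 , 0.23790357]), 'tool_rot': array([-2.56804295e-04,  1.24567780e-01,  9.92210789e-01, -7.42656015e-04]), 'ft_force': array([-0.66185155, -0.43106372, -0.18796887]), 'wrist_torque': array([ 0.0050658 , -0.0226199 , -0.02440032]), 'grip_force': 0.0, 'opening': 0.08819819413676394}
```

View pics/top0.png

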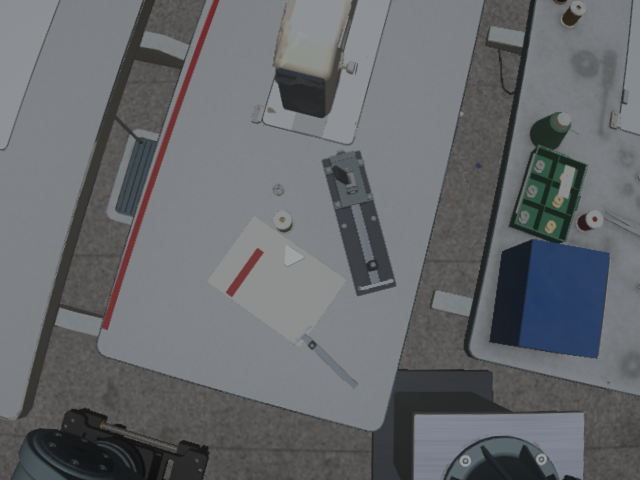

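View pics/side0.png

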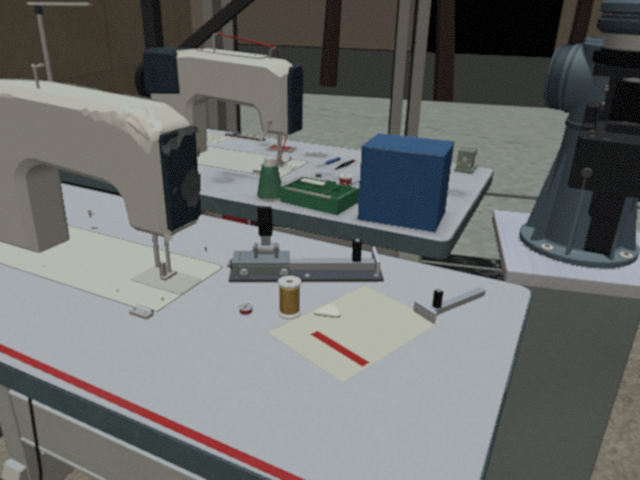

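The top picture shows the guide from (322,155) to (395,290). The bar lies in it, with its post at about (372,265) and its fence at about (378,287). The spool is at (283,220), the chalk at (292,255) and the bobbin at (278,190).

Bar candidates: the one in the guide's channel at (365,240), and a loose one on the table at (330,360). The one in the channel fits the description. I'll confirm it in an enlarged crop.

```bash
cat > h.py <<'E'
import numpy as np,cv2,pickle
from scipy.spatial.transform import Rotation as R
def rot(c): w,x,y,z=c["rotation"]; return R.from_quat([x,y,z,w])
def proj(c,P):
    p=rot(c).inv().apply(np.atleast_2d(P)-c["origin"]); s=np.c_[p[:,0],-p[:,1]]/-p[:,2:]
    s=s*(1+c["k1"]*(s**2).sum(1,keepdims=True)); return s*[c["fx"],c["fy"]]+[c["cx"],c["cy"]]
def unproj(c,uv,z):
    K=np.array([[c["fx"],0,c["cx"]],[0,c["fy"],c["cy"]],[0,0,1]])
    s=cv2.undistortPoints(np.array(uv,float).reshape(-1,1,2),K,np.array([c["k1"],0,0,0])).reshape(-1,2)
    d=rot(c).apply(np.c_[s[:,0],-s[:,1],-np.ones(len(s))]); return c["origin"]+d*((z-c["origin"][2])/d[:,2])[:,None]
E
python3 - <<'E'
import pickle,cv2
d=pickle.load(open("c0.pkl","rb"))
a=d["top"]["pixels"][140:305,270:420]; cv2.imwrite("pics/t1.png",cv2.resize(a,None,fx=3.6,fy=3.6,interpolation=2)[:,:,::-1])
a=d["side"]["pixels"][195:325,220:400]; cv2.imwrite("pics/s1.png",cv2.resize(a,None,fx=4.4,fy=4.4,interpolation=2)[:,:,::-1])
E
```

```text
(no output)
```

View pics/t1.png

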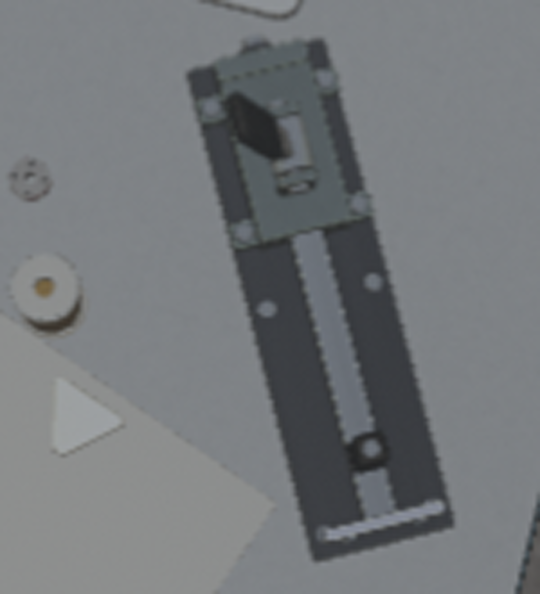

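View pics/s1.png

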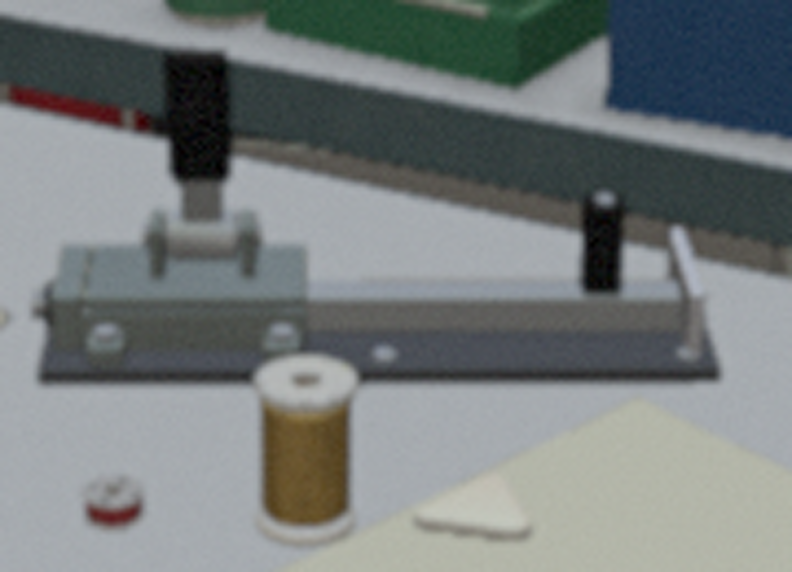

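The crops confirm it. The bar in the channel carries the black post and the full-height fence and matches the given size; the loose one on the table is smaller and the wrong shape. The plate corners in the top crop are (190,72), (325,40), (452,525) and (315,560). The post top is at (372,449), and the lever leans left, towards the spool. Next I'll fit the poses.

```bash
python3 - <<'E'
from h import *
from scipy.optimize import least_squares
d=pickle.load(open("c0.pkl","rb")); T,S=d["top"],d["side"]
t=lambda p:np.array(p)/3.6+[270,140]; s=lambda p:np.array(p)/4.4+[220,195]
ct=t([(190,72),(325,40),(452,525),(315,560)]); 
L=np.array([[.062,.037,.008],[.062,-.037,.008],[-.2,-.037,.008],[-.2,.037,.008]])
cs=s([(42,376),(718,374),(63,247),(306,248)]); Ls=np.array([[.062,.037,.004],[-.2,.037,.004],[.057,.024,.033],[-.04,.024,.033]])
def W(q,P): return R.from_euler('z',q[2]).apply(P)+[q[0],q[1],0]
g=unproj(T,ct,.008); print(g)
x0=[*g.mean(0)[:2],np.arctan2(*(g[0]-g[3])[[1,0]])]
fT=lambda q:(proj(T,W(q,L))-ct).ravel(); fS=lambda q:(proj(S,W(q,Ls))-cs).ravel()
for n,f in (("top",fT),("side",fS),("both",lambda q:np.r_[fT(q),fS(q)])):
    o=least_squares(f,x0); q=o.x; print(n,q[:2],np.degrees(q[2]),np.abs(o.fun).max())
inv=lambda P:R.from_euler('z',-q[2]).apply(P-np.r_[q[:2],0])
post=unproj(T,t([(372,449)]),.062); print("post",post,inv(post))
# triangulate post top with side
ps=s([(603,200)]); print("post side", unproj(S,ps,.062), inv(unproj(S,ps,.062)))
for a in (0,.2):
    b=.35-a; tip=W(q,[[0,.09*np.sin(b),.047+.09*np.cos(b)]]); print(a,tip,(proj(T,tip)-[270,140])*3.6,(proj(S,tip)-[220,195])*4.4)
for n,p,z in (("spool",(45,287),.055),("chalk",(85,415),.007),("bob",(30,180),.01)):
    w=unproj(T,t([p]),z); print(n,w,inv(w))
print("tooly yaw", R.from_quat([.12457,.99221,-.0007,-.00026]).as_matrix())
np.save("q.npy",q)
E
```

```text
[[0.6132441  0.33048535 0.008     ]
 [0.6315254  0.26068752 0.008     ]
 [0.38104457 0.1951249  0.008     ]
 [0.36255722 0.26382804 0.008     ]]
top [0.56391433 0.28014106] 14.780620897308546 0.9814782059263507
side [0.56471182 0.25985857] 11.284129806965115 6.854682696712871
both [0.56316239 0.27524177] 14.022867082257982 8.834771754537883
post [[0.41354455 0.23991792 0.062     ]] [[-0.15371839  0.0019826   0.062     ]]
post side [[0.41171927 0.24225658 0.062     ]] [[-0.1549226   0.00469384  0.062     ]]
0 [[0.55568454 0.30518289 0.13154354]] [[241.44604431 119.59201214]] [[194.84093212  50.56155875]]
0.2 [[0.55990347 0.2882904  0.1359894 ]] [[279.14965604 108.56053992]] [[197.51474857  22.72449176]]
spool [[0.49087328 0.39860166 0.055     ]] [[-0.04024361  0.13719997  0.055     ]]
chalk [[0.43396274 0.38068048 0.007     ]] [[-0.09980062  0.1336028   0.007     ]]
bob [[0.55440129 0.41157749 0.01      ]] [[0.02453537 0.13439568 0.01      ]]
tooly yaw [[-9.68964462e-01  2.47199101e-01 -6.90347941e-04]
 [ 2.47199829e-01  9.68963617e-01 -1.32431902e-03]
 [ 3.41551567e-04 -1.45387196e-03 -9.99998885e-01]]
```

```bash
python3 - <<'E'
from h import *
from scipy.optimize import least_squares
d=pickle.load(open("c0.pkl","rb")); T,S=d["top"],d["side"]
t=lambda p:np.array(p)/3.6+[270,140]; s=lambda p:np.array(p)/4.4+[220,195]
ct=t([(190,72),(325,40),(452,525),(315,560)]); 
L=np.array([[.062,.037,.008],[.062,-.037,.008],[-.2,-.037,.008],[-.2,.037,.008]])
cs=s([(42,376),(718,374),(63,247),(306,248)]); Ls=np.array([[.062,.037,.004],[-.2,.037,.004],[.057,-.024,.033],[-.04,-.024,.033]])
def W(q,P): return R.from_euler('z',q[2]).apply(P)+[q[0],q[1],0]
fT=lambda q:(proj(T,W(q,L))-ct).ravel(); fS=lambda q:(proj(S,W(q,Ls))-cs).ravel()
for n,f in (("side",fS),("both",lambda q:np.r_[fT(q),fS(q)])):
    o=least_squares(f,[.56,.28,.26]); q=o.x; print(n,q,np.degrees(q[2]),o.fun.round(1))
inv=lambda P:R.from_euler('z',-q[2]).apply(P-np.r_[q[:2],0])
for c,p in ((T,t([(372,449)])),(S,s([(603,200)]))):
    w=unproj(c,p,.062); print("post",w,inv(w))
for a in (0,.1,.2):
    b=.35-a; tip=W(q,[[0,.09*np.sin(b),.047+.09*np.cos(b)]]); print(a,tip,(proj(T,tip)-[270,140])*3.6,(proj(S,tip)-[220,195])*4.4)
np.save("q.npy",q)
E
```

```text
side [0.56069722 0.28316085 0.27652381] 15.843647231884315 [-1.   1.1  1.4  0.2 -0.4 -1.   0.  -1.5]
both [0.56251294 0.28066641 0.26176707] 14.998148254626436 [-1.1  0.2 -0.2 -0.2  1.1  1.2 -0.5  1.6 -1.7  0.   0.4  0.2 -0.7 -1.9
 -0.4 -2. ]
post [[0.41354455 0.23991792 0.062     ]] [[-0.15443888 -0.00080915  0.062     ]]
post [[0.41171927 0.24225658 0.062     ]] [[-0.15559677  0.0019222   0.062     ]]
0 [[0.55452654 0.31047591 0.13154354]] [[229.73095328 121.90411251]] [[193.48316318  55.81143341]]
0.1 [[0.55675068 0.30217424 0.13420212]] [[248.22854593 115.89652192]] [[194.40692509  40.63327205]]
0.2 [[0.55903239 0.29365767 0.1359894 ]] [[267.23852138 110.25206312]] [[195.38340075  27.72369892]]
```

```bash
python3 -m creep '{"deltas":[{"dx":0.03,"dy":-0.035,"dz":0,"spin":3.3},{"dx":0.03,"dy":-0.035,"dz":0,"spin":3.3},{"dx":0.03,"dy":-0.035,"dz":0,"spin":3.3},{"dx":0.03,"dy":-0.035,"dz":0,"spin":3.3},{"dx":0.03,"dy":-0.035,"dz":0,"spin":3.3}]}' 1; python3 -m creep '{"deltas":[{"dx":0.03,"dy":-0.035,"dz":-0.01,"spin":3.2},{"dx":0.03,"dy":-0.035,"dz":-0.02,"spin":3.2},{"dx":0.03,"dy":-0.035,"dz":-0.02,"spin":3.2},{"dx":0.03,"dy":-0.035,"dz":-0.03,"spin":3.2},{"dx":0,"dy":0,"dz":0,"spin":0}]}'
python3 - <<'E'
from bench import telemetry, vision
import cv2,pickle
c=vision.capture("wrist"); pickle.dump(c,open("w1.pkl","wb")); cv2.imwrite("pics/w1.png",c["pixels"][:,:,::-1])
s=telemetry.sense(); print(s["time"],s["ee_pos"],s["tool_rot"],s["joints"],s["ft_force"])
E
```

```text
time: 0.72
ee_pos: [0.2927, 0.3808, 0.2384]
tool_rot: [-0.0, -0.02, 1.0, -0.0]
ft_force: [1.0, 0.2, -0.7]
opening: 0.0881
grip_force: 0.0
time: 1.35
ee_pos: [0.4119, 0.2396, 0.1563]
tool_rot: [-0.002, -0.128, 0.992, -0.001]
ft_force: [0.9, -0.1, -0.7]
opening: 0.0882
grip_force: 0.0
1.4 [0.4117309  0.24105682 0.15755841] [-1.56805065e-03 -1.28645188e-01  9.91689439e-01 -1.13549983e-04] [ 2.80016846e-01  5.58801177e-02  1.92123566e+00  2.68837980e-04
  1.16761147e+00 -1.54889106e+00] [0.40496954 0.12108127 0.45007459]
```

View pics/w1.png

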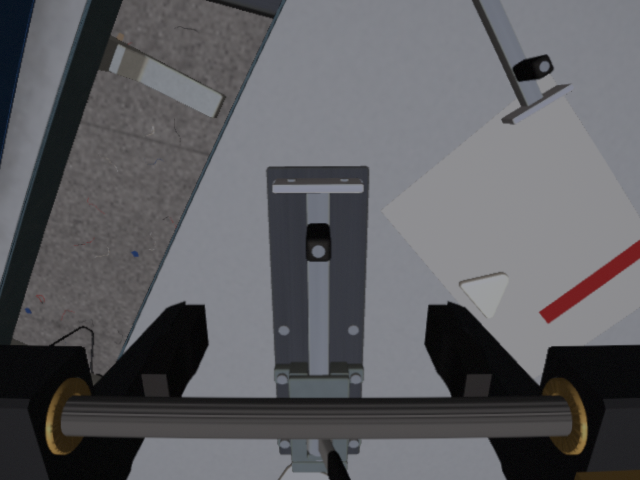

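The wrist view shows the guide axis vertical in the picture, so the tool is aligned. The post top is at (318,251), centred between the fingers. I'll check the numbers.

```bash
python3 - <<'E'
from h import *
c=pickle.load(open("w1.pkl","rb")); print(c["origin"])
p=unproj(c,[(318,251)],.062); print(p)
e=unproj(c,[(267,167),(368,167)],.008); print(e, e.mean(0)); 
a=unproj(c,[(266,190),(275,360)],.008);b=unproj(c,[(369,190),(365,360)],.008)
for v in (a,b): print(np.degrees(np.arctan2(*(v[1]-v[0])[[1,0]])))
w,x,y,z=-.0016,-.1286,.9917,-.0001; m=R.from_quat([x,y,z,w]).as_matrix(); print(np.degrees(np.arctan2(m[1,1],m[0,1])))
print("post vs mouth edge",p-e.mean(0))
print("block top front", unproj(c,[(279,376),(361,376)],.033))
E
```

```text
[0.33223082 0.21914913 0.30207005]
[[0.41296395 0.24122935 0.062     ]]
[[0.3793536  0.19513245 0.008     ]
 [0.36116154 0.26438393 0.008     ]] [0.37025757 0.22975819 0.008     ]
15.479795444467618
15.731638149343096
104.77732789226206
post vs mouth edge [[0.04270638 0.01147116 0.054     ]]
block top front [[0.52936182 0.24087266 0.033     ]
 [0.51322757 0.30218376 0.033     ]]
```

```bash
python3 -m creep '{"deltas":[{"dx":0.001,"dy":0,"dz":-0.04,"spin":0},{"dx":0,"dy":0,"dz":-0.04,"spin":0},{"dx":0,"dy":0,"dz":-0.03,"spin":0},{"dx":0,"dy":0,"dz":-0.017,"spin":0},{"dx":0,"dy":0,"dz":0,"spin":0}]}'; python3 -m creep '{"deltas":[{"dx":0,"dy":0,"dz":0},{"dx":0,"dy":0,"dz":0},{"dx":0,"dy":0,"dz":0},{"dx":0,"dy":0,"dz":0},{"dx":0,"dy":0,"dz":0}]}' 0;python3 -m creep '{"deltas":[{"dx":0,"dy":0,"dz":0},{"dx":0,"dy":0,"dz":0},{"dx":0,"dy":0,"dz":0},{"dx":0,"dy":0,"dz":0},{"dx":0,"dy":0,"dz":0}]}'
```

```text
time: 2.02
ee_pos: [0.4123, 0.2427, 0.0314]
tool_rot: [-0.001, -0.131, 0.991, -0.0]
ft_force: [-0.7, -0.3, 0.4]
opening: 0.0883
grip_force: 0.0invalid input
invalid input
```

```bash
Z='x'; python3 -m creep '{"deltas":[{"dx":0,"dy":0,"dz":0,"spin":0},{"dx":0,"dy":0,"dz":0,"spin":0},{"dx":0,"dy":0,"dz":0,"spin":0},{"dx":0,"dy":0,"dz":0,"spin":0},{"dx":0,"dy":0,"dz":0,"spin":0}]}' 0;python3 -m creep '{"deltas":[{"dx":0,"dy":0,"dz":0,"spin":0},{"dx":0,"dy":0,"dz":0,"spin":0},{"dx":0,"dy":0,"dz":0,"spin":0},{"dx":0,"dy":0,"dz":0,"spin":0},{"dx":0,"dy":0,"dz":0,"spin":0}]}'
```

```text
time: 2.65
ee_pos: [0.4132, 0.2422, 0.0319]
tool_rot: [0.0, -0.13, 0.991, 0.0]
ft_force: [-0.9, 0.5, 0.2]
opening: 0.0399
grip_force: 0.0
time: 3.28
ee_pos: [0.4131, 0.2421, 0.0317]
tool_rot: [-0.0, -0.13, 0.991, -0.0]
ft_force: [0.8, -0.7, -0.4]
opening: 0.0158
grip_force: 30.0
```

```bash
python3 -m creep '{"deltas":[{"dx":0.0029,"dy":0.0008,"dz":0,"spin":0},{"dx":0.0029,"dy":0.0008,"dz":0,"spin":0},{"dx":0.0029,"dy":0.0008,"dz":0,"spin":0},{"dx":0.0029,"dy":0.0008,"dz":0,"spin":0},{"dx":0.0029,"dy":0.0008,"dz":0,"spin":0}]}'; python3 -m creep '{"deltas":[{"dx":0.00097,"dy":0.00026,"dz":0,"spin":0},{"dx":0.00097,"dy":0.00026,"dz":0,"spin":0},{"dx":0.00097,"dy":0.00026,"dz":0,"spin":0}]}'
```

```text
time: 3.9
ee_pos: [0.4278, 0.2462, 0.0317]
tool_rot: [-0.0, -0.13, 0.991, -0.0]
ft_force: [-1.4, 0.1, -0.0]
opening: 0.0154
grip_force: 30.0
time: 4.28
ee_pos: [0.4305, 0.247, 0.0317]
tool_rot: [-0.0, -0.13, 0.991, -0.0]
ft_force: [-0.3, -0.7, -0.7]
opening: 0.0157
grip_force: 30.0
```

```bash
cat > chk.py <<'E'
import sys; from bench import telemetry
s=telemetry.sense(); f=s["ft_force"]; a=-(.966*f[0]+.259*f[1]); print("axial %.1f"%a, flush=True); sys.exit(a>3.5)
E
python3 -m creep '{"deltas":[{"dx":0.001,"dy":0.00026,"dz":0,"spin":0},{"dx":0.001,"dy":0.00026,"dz":0,"spin":0}]}' && python3 chk.py && python3 -m creep '{"deltas":[{"dx":0.00097,"dy":0.00026,"dz":0,"spin":0},{"dx":0.00097,"dy":0.00026,"dz":0,"spin":0}]}' && python3 chk.py && python3 -m creep '{"deltas":[{"dx":0.00097,"dy":0.00026,"dz":0,"spin":0},{"dx":0.00097,"dy":0.00026,"dz":0,"spin":0}]}' && python3 chk.py && python3 -m creep '{"deltas":[{"dx":0.00097,"dy":0.00026,"dz":0,"spin":0},{"dx":0.00097,"dy":0.00026,"dz":0,"spin":0}]}' && python3 chk.py && python3 -m creep '{"deltas":[{"dx":0.00097,"dy":0.00026,"dz":0,"spin":0},{"dx":0.00097,"dy":0.00026,"dz":0,"spin":0}]}' && python3 chk.py
```

```text
time: 4.53
ee_pos: [0.4325, 0.2475, 0.0317]
tool_rot: [-0.0, -0.13, 0.991, 0.0]
ft_force: [-0.3, 0.4, -1.1]
opening: 0.0155
grip_force: 30.0
axial 0.2False
```

```bash
sed -i 's/sys.exit(a>3.5)/sys.exit(int(a>3.5))/' chk.py
python3 -m creep '{"deltas":[{"dx":0.001,"dy":0.00026,"dz":0,"spin":0},{"dx":0.001,"dy":0.00026,"dz":0,"spin":0}]}' && python3 chk.py && python3 -m creep '{"deltas":[{"dx":0.00097,"dy":0.00026,"dz":0,"spin":0},{"dx":0.00097,"dy":0.00026,"dz":0,"spin":0}]}' && python3 chk.py && python3 -m creep '{"deltas":[{"dx":0.00097,"dy":0.00026,"dz":0,"spin":0},{"dx":0.00097,"dy":0.00026,"dz":0,"spin":0}]}' && python3 chk.py && python3 -m creep '{"deltas":[{"dx":0.00097,"dy":0.00026,"dz":0,"spin":0},{"dx":0.00097,"dy":0.00026,"dz":0,"spin":0}]}' && python3 chk.py && python3 -m creep '{"deltas":[{"dx":0.00097,"dy":0.00026,"dz":0,"spin":0},{"dx":0.00097,"dy":0.00026,"dz":0,"spin":0}]}' && python3 chk.py
```

```text
time: 4.78
ee_pos: [0.4346, 0.248, 0.0317]
tool_rot: [-0.0, -0.13, 0.991, -0.0]
ft_force: [-0.7, -0.8, -0.4]
opening: 0.0153
grip_force: 30.0
axial 0.9
time: 5.03
ee_pos: [0.4365, 0.2485, 0.0317]
tool_rot: [-0.0, -0.13, 0.991, 0.0]
ft_force: [-0.9, 0.4, -0.9]
opening: 0.0159
grip_force: 30.0
axial 0.8
time: 5.28
ee_pos: [0.4385, 0.249, 0.0317]
tool_rot: [-0.0, -0.13, 0.991, -0.0]
ft_force: [-1.5, 0.3, -1.3]
opening: 0.0157
grip_force: 30.0
axial 1.4
time: 5.52
ee_pos: [0.4404, 0.2496, 0.0317]
tool_rot: [-0.0, -0.13, 0.991, -0.0]
ft_force: [-0.3, -0.9, -2.0]
opening: 0.0159
grip_force: 30.0
axial 0.6
time: 5.78
ee_pos: [0.4424, 0.2501, 0.0317]
tool_rot: [-0.0, -0.13, 0.991, -0.0]
ft_force: [0.1, 0.4, -2.2]
opening: 0.0158
grip_force: 30.0
axial -0.2
```

```bash

python3 -m creep '{"deltas":[{"dx":0.001,"dy":0.00026,"dz":0,"spin":0},{"dx":0.001,"dy":0.00026,"dz":0,"spin":0}]}' && python3 chk.py && python3 -m creep '{"deltas":[{"dx":0.00097,"dy":0.00026,"dz":0,"spin":0},{"dx":0.00097,"dy":0.00026,"dz":0,"spin":0}]}' && python3 chk.py && python3 -m creep '{"deltas":[{"dx":0.00097,"dy":0.00026,"dz":0,"spin":0},{"dx":0.00097,"dy":0.00026,"dz":0,"spin":0}]}' && python3 chk.py && python3 -m creep '{"deltas":[{"dx":0.00097,"dy":0.00026,"dz":0,"spin":0},{"dx":0.00097,"dy":0.00026,"dz":0,"spin":0}]}' && python3 chk.py && python3 -m creep '{"deltas":[{"dx":0.00097,"dy":0.00026,"dz":0,"spin":0},{"dx":0.00097,"dy":0.00026,"dz":0,"spin":0}]}' && python3 chk.py
```

```text
time: 6.02
ee_pos: [0.4443, 0.2506, 0.0317]
tool_rot: [-0.0, -0.13, 0.991, -0.0]
ft_force: [0.1, 0.0, -2.0]
opening: 0.0156
grip_force: 30.0
axial -0.1
time: 6.28
ee_pos: [0.4463, 0.2511, 0.0317]
tool_rot: [-0.0, -0.13, 0.991, -0.0]
ft_force: [0.4, 0.6, -1.8]
opening: 0.0158
grip_force: 30.0
axial -0.5
time: 6.52
ee_pos: [0.4482, 0.2516, 0.0317]
tool_rot: [-0.0, -0.13, 0.991, -0.0]
ft_force: [-1.5, 0.4, -3.0]
opening: 0.0157
grip_force: 30.0
axial 1.3
time: 6.78
ee_pos: [0.4493, 0.252, 0.0317]
tool_rot: [-0.001, -0.13, 0.991, -0.0]
ft_force: [-5.9, -2.3, 3.9]
opening: 0.0155
grip_force: 30.0
axial 6.3
```

```bash

python3 -m creep '{"deltas":[{"dx":0,"dy":0,"dz":0,"spin":0},{"dx":0,"dy":0,"dz":0,"spin":0}]}' ; python3 chk.py ; python3 -m creep '{"deltas":[{"dx":0.00097,"dy":0.00026,"dz":0,"spin":0},{"dx":0,"dy":0,"dz":0,"spin":0},{"dx":0,"dy":0,"dz":0,"spin":0}]}' ; python3 chk.py
```

```text
time: 7.02
ee_pos: [0.4494, 0.252, 0.0317]
tool_rot: [-0.001, -0.13, 0.991, -0.0]
ft_force: [-4.8, -1.4, 2.9]
opening: 0.0156
grip_force: 30.0
axial 5.0
time: 7.4
ee_pos: [0.4499, 0.2522, 0.0316]
tool_rot: [-0.001, -0.131, 0.991, -0.0]
ft_force: [-7.0, -2.1, 4.7]
opening: 0.0159
grip_force: 30.0
axial 7.3
```

The force rises steadily as I press, so this is the buffer. I'll let go and give it time to come back.

```bash

python3 -m creep '{"deltas":[{"dx":0,"dy":0,"dz":0,"spin":0},{"dx":0,"dy":0,"dz":0,"spin":0},{"dx":0,"dy":0,"dz":0,"spin":0},{"dx":0,"dy":0,"dz":0,"spin":0},{"dx":0,"dy":0,"dz":0,"spin":0}]}' 0.6; python3 -m creep '{"deltas":[{"dx":0,"dy":0,"dz":0.04,"spin":0},{"dx":0,"dy":0,"dz":0.05,"spin":0},{"dx":0,"dy":0,"dz":0.05,"spin":0},{"dx":0,"dy":0,"dz":0.03,"spin":0},{"dx":0,"dy":0,"dz":0,"spin":0}]}' 0
python3 - <<'E'
from h import *
from bench import telemetry, vision
c=vision.capture("wrist"); pickle.dump(c,open("w2.pkl","wb")); cv2.imwrite("pics/w2.png",c["pixels"][:,:,::-1])
s=telemetry.sense(); print(s["ee_pos"],s["joints"])
q=[.5625,.2807,np.radians(15)]
for a in (0,.1,.2):
    b=.35-a; print(a,proj(c,R.from_euler('z',q[2]).apply([[x,np.sin(b)*l,.047+l*np.cos(b)] for x in(-.012,.012) for l in (.028,.09)])+[q[0],q[1],0]).round().tolist())
E
```

```text
time: 8.02
ee_pos: [0.4512, 0.2524, 0.0317]
tool_rot: [0.0, -0.13, 0.991, 0.0]
ft_force: [0.0, 0.2, -0.5]
opening: 0.0527
grip_force: 0.0
time: 8.65
ee_pos: [0.4528, 0.2529, 0.2045]
tool_rot: [0.003, -0.13, 0.991, 0.0]
ft_force: [-0.5, -0.0, 0.0]
opening: 0.0052
grip_force: 0.0
[0.45154054 0.25254397 0.20227805] [ 2.80258002e-01  8.71045543e-02  1.78897682e+00 -2.35733206e-05
  1.26344047e+00 -1.55214750e+00]
0 [[326.0, 354.0], [361.0, 405.0], [326.0, 379.0], [360.0, 434.0]]
0.1 [[323.0, 354.0], [348.0, 408.0], [323.0, 380.0], [347.0, 437.0]]
0.2 [[319.0, 355.0], [334.0, 410.0], [319.0, 381.0], [334.0, 439.0]]
```

View pics/w2.png

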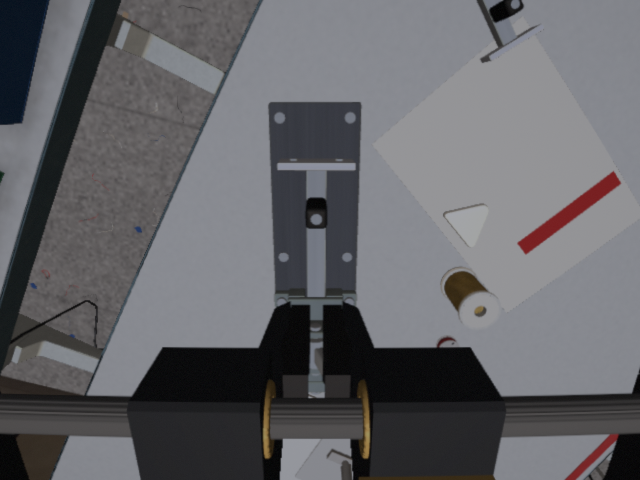

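The wrist view shows the post now at about (317,218), with the block front at row 295. The fingers hide the lever. I'll work out where the post is and how much room there is at the machine head.

```bash
python3 - <<'E'
from h import *
from bench import telemetry
from scipy.optimize import least_squares
d=pickle.load(open("c0.pkl","rb")); T,S=d["top"],d["side"]; w=pickle.load(open("w2.pkl","rb"))
inv=lambda P:R.from_euler('z',-np.radians(15)).apply(P-np.r_[.5625,.2807,0])
p=unproj(w,[(317,219)],.062); print(p,inv(p))
for z in (.1,.15,.2,.25): print(z,unproj(T,[(283,105),(325,117),(275,65),(340,83)],z)[:,:2].round(3).tolist())
for a,b in (((325,117),(165,232)),((283,105),(198,222))):
    o=least_squares(lambda X:np.r_[(proj(T,X)-a).ravel(),(proj(S,X)-b).ravel()],[.7,.3,.15]); print(o.x,o.fun.round(1))
E
```

```text
[[0.44797976 0.25248851 0.062     ]] [[-0.11791973  0.00238981  0.062     ]]
0.1 [[0.685, 0.4], [0.664, 0.327], [0.759, 0.416], [0.727, 0.302]]
0.15 [[0.665, 0.395], [0.645, 0.326], [0.736, 0.411], [0.705, 0.302]]
0.2 [[0.645, 0.391], [0.626, 0.326], [0.712, 0.405], [0.683, 0.303]]
0.25 [[0.626, 0.386], [0.608, 0.325], [0.688, 0.4], [0.661, 0.304]]
[0.6970163  0.33430287 0.07609464] [ -3.9 -13.2  11.9   3.9]
[0.64910801 0.3897285  0.13353917] [  3.8  12.7 -11.1  -3.7]
```

```bash
python3 -m creep '{"deltas":[{"dx":0.03,"dy":0.035,"dz":0,"spin":0},{"dx":0.03,"dy":0.035,"dz":0,"spin":0},{"dx":0.03,"dy":0.0355,"dz":0,"spin":0},{"dx":0,"dy":0,"dz":-0.03,"spin":0},{"dx":0,"dy":0,"dz":0,"spin":0}]}'; python3 -m creep '{"deltas":[{"dx":0,"dy":0,"dz":-0.03,"spin":0},{"dx":0,"dy":0,"dz":-0.032,"spin":0},{"dx":0,"dy":0,"dz":0,"spin":0},{"dx":0,"dy":0,"dz":0,"spin":0}]}'
python3 - <<'E'
from h import *
from bench import telemetry, vision
s=telemetry.sense(); print(s["ee_pos"],s["ft_force"])
print(R.from_euler('z',-np.radians(15)).apply(s["ee_pos"]-np.r_[.5625,.2807,0]))
ims=[]
for n,(u,v,w,h) in {"side":(200,150,200,150),"top":(270,110,150,112)}.items():
    c=vision.capture(n); pickle.dump(c,open(n+"1.pkl","wb")); ims.append(cv2.resize(c["pixels"][v:v+h,u:u+w],(400,300),interpolation=2))
cv2.imwrite("pics/m1.png",cv2.resize(np.hstack(ims),(800,300))[:,:,::-1])
E
```

```text
time: 9.32
ee_pos: [0.5382, 0.3568, 0.1661]
tool_rot: [-0.005, -0.131, 0.991, -0.001]
ft_force: [-0.1, -0.2, -1.0]
opening: 0.0002
grip_force: 0.0
time: 9.82
ee_pos: [0.5415, 0.3579, 0.111]
tool_rot: [0.0, -0.13, 0.991, 0.0]
ft_force: [0.6, 0.5, 0.2]
opening: 0.0005
grip_force: 0.0
[0.54153682 0.35792141 0.11095018] [0.58843618 0.49242107 0.20097308]
[-0.00026251  0.08001583  0.11095018]
```

View pics/m1.png

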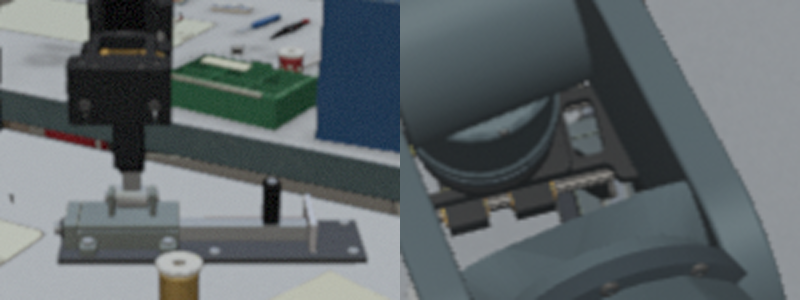

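```bash
cat > lev.py <<'E'
import sys,numpy as np; from bench import telemetry
s=telemetry.sense(); f=s["ft_force"]; p=s["ee_pos"]-np.r_[.5625,.2807,0]
a=-.259*f[0]+.966*f[1]; print("y %.4f z %.4f push %.1f fz %.1f norm %.1f"%(-.259*p[0]+.966*p[1],p[2],a,f[2],np.linalg.norm(f)),flush=True)
sys.exit(int(np.linalg.norm(f)>float(sys.argv[1])))
E
python3 -m creep '{"deltas":[{"dx":0.0013,"dy":-0.0048,"dz":0,"spin":0},{"dx":0.0013,"dy":-0.0048,"dz":0,"spin":0},{"dx":0.0013,"dy":-0.0048,"dz":0,"spin":0}]}' >/dev/null; python3 lev.py 3 && python3 -m creep '{"deltas":[{"dx":0.0013,"dy":-0.0048,"dz":0,"spin":0}]}' >/dev/null; python3 lev.py 3 && python3 -m creep '{"deltas":[{"dx":0.0013,"dy":-0.0048,"dz":0,"spin":0}]}' >/dev/null; python3 lev.py 3 && python3 -m creep '{"deltas":[{"dx":0.0013,"dy":-0.0048,"dz":0,"spin":0}]}' >/dev/null; python3 lev.py 3 && python3 -m creep '{"deltas":[{"dx":0.0013,"dy":-0.0048,"dz":0,"spin":0}]}' >/dev/null; python3 lev.py 3
```

```text
y 0.0647 z 0.1100 push -0.2 fz -0.8 norm 1.0
y 0.0598 z 0.1097 push -0.6 fz -0.9 norm 1.1
y 0.0548 z 0.1097 push 0.1 fz 0.5 norm 0.8
y 0.0499 z 0.1097 push 0.0 fz -0.1 norm 0.8
y 0.0451 z 0.1098 push 0.9 fz 1.5 norm 1.7
```

```bash

python3 -m creep '{"deltas":[{"dx":0.0013,"dy":-0.0048,"dz":0,"spin":0}]}' >/dev/null; python3 lev.py 15 && python3 -m creep '{"deltas":[{"dx":0.0013,"dy":-0.0048,"dz":0,"spin":0}]}' >/dev/null; python3 lev.py 15 && python3 -m creep '{"deltas":[{"dx":0.0013,"dy":-0.0048,"dz":0,"spin":0}]}' >/dev/null; python3 lev.py 15 && python3 -m creep '{"deltas":[{"dx":0.0013,"dy":-0.0048,"dz":0,"spin":0}]}' >/dev/null; python3 lev.py 15&& python3 -m creep '{"deltas":[{"dx":0.0013,"dy":-0.0048,"dz":0,"spin":0}]}' >/dev/null; python3 lev.py 15
```

```text
y 0.0403 z 0.1099 push 2.0 fz 1.6 norm 3.0
y 0.0353 z 0.1100 push 1.8 fz 2.8 norm 3.3
y 0.0303 z 0.1099 push 3.0 fz 2.3 norm 3.7
y 0.0253 z 0.1100 push 2.3 fz 2.8 norm 3.7
y 0.0204 z 0.1100 push 2.6 fz 3.0 norm 3.9
```

```bash

python3 -m creep '{"deltas":[{"dx":0.0013,"dy":-0.0048,"dz":0,"spin":0},{"dx":0.0013,"dy":-0.0048,"dz":0,"spin":0}]}' >/dev/null; python3 lev.py 15 && python3 -m creep '{"deltas":[{"dx":0.0013,"dy":-0.0048,"dz":0,"spin":0},{"dx":0.0013,"dy":-0.0048,"dz":0,"spin":0}]}' >/dev/null; python3 lev.py 15 && python3 -m creep '{"deltas":[{"dx":0.0013,"dy":-0.0048,"dz":0,"spin":0},{"dx":0.0013,"dy":-0.0048,"dz":0,"spin":0}]}' >/dev/null; python3 lev.py 15 && python3 -m creep '{"deltas":[{"dx":0.0013,"dy":-0.0048,"dz":0,"spin":0},{"dx":0.001,"dy":-0.0038,"dz":0,"spin":0}]}' >/dev/null; python3 lev.py 15
```

```text
y 0.0106 z 0.1099 push 5.0 fz 1.8 norm 5.3
y 0.0011 z 0.1090 push 6.6 fz -2.8 norm 7.9
y -0.0085 z 0.1085 push 7.7 fz -1.5 norm 7.9
y -0.0174 z 0.1085 push 8.1 fz -1.5 norm 8.2
```

```bash

python3 -m creep '{"deltas":[{"dx":0.0016,"dy":-0.0058,"dz":-0.0036,"spin":0},{"dx":0.0016,"dy":-0.0058,"dz":-0.0036,"spin":0}]}' >/dev/null; python3 lev.py 17 && python3 -m creep '{"deltas":[{"dx":0.0013,"dy":-0.005,"dz":-0.0047,"spin":0},{"dx":0.0013,"dy":-0.005,"dz":-0.0047,"spin":0}]}' >/dev/null; python3 lev.py 17 && python3 -m creep '{"deltas":[{"dx":0.0011,"dy":-0.0041,"dz":-0.0056,"spin":0},{"dx":0.0011,"dy":-0.0041,"dz":-0.0056,"spin":0}]}' >/dev/null; python3 lev.py 17
```

```text
y -0.0296 z 0.1015 push 7.0 fz 0.4 norm 7.0
y -0.0406 z 0.0923 push 3.3 fz 1.3 norm 3.7
y -0.0501 z 0.0813 push 0.1 fz 0.0 norm 0.1
```

```bash

python3 -m creep '{"deltas":[{"dx":0.0008,"dy":-0.0028,"dz":-0.0064,"spin":0},{"dx":0.0008,"dy":-0.0028,"dz":-0.0064,"spin":0}]}' >/dev/null; python3 lev.py 12 && python3 -m creep '{"deltas":[{"dx":0.0004,"dy":-0.0016,"dz":-0.0045,"spin":0},{"dx":0.0004,"dy":-0.0016,"dz":-0.0045,"spin":0}]}' >/dev/null; python3 lev.py 12 && python3 -m creep '{"deltas":[{"dx":0,"dy":0,"dz":-0.0015,"spin":0},{"dx":0,"dy":0,"dz":-0.0015,"spin":0}]}' >/dev/null; python3 lev.py 8 && python3 -m creep '{"deltas":[{"dx":0,"dy":0,"dz":-0.001,"spin":0}]}' >/dev/null; python3 lev.py 8 && python3 -m creep '{"deltas":[{"dx":0,"dy":0,"dz":-0.001,"spin":0}]}' >/dev/null; python3 lev.py 8
```

```text
y -0.0556 z 0.0686 push 0.5 fz 0.1 norm 0.9
y -0.0584 z 0.0598 push 0.3 fz -0.5 norm 0.6
y -0.0582 z 0.0572 push 0.0 fz 0.9 norm 1.1
y -0.0582 z 0.0566 push 0.3 fz 6.7 norm 6.8
y -0.0582 z 0.0564 push -0.6 fz 12.0 norm 12.9
```

Contact comes at z = 56.6 mm, where a fully closed lever (1.85 rad) should be. I'll back off and check.

```bash

python3 -m creep '{"deltas":[{"dx":0,"dy":0,"dz":0.03,"spin":0},{"dx":0,"dy":0,"dz":0.05,"spin":0},{"dx":0,"dy":0,"dz":0.05,"spin":0},{"dx":-0.05,"dy":0,"dz":0.02,"spin":0},{"dx":-0.05,"dy":0,"dz":0,"spin":0}]}'; python3 -m creep '{"deltas":[{"dx":-0.05,"dy":0,"dz":0,"spin":0},{"dx":-0.05,"dy":0,"dz":0,"spin":0},{"dx":0,"dy":0,"dz":0,"spin":0},{"dx":0,"dy":0,"dz":0,"spin":0}]}'
python3 - <<'E'
from h import *
from bench import vision
ims=[]
for n,(u,v,w,h) in {"side":(220,195,180,130),"wrist":(0,0,640,480),"top":(270,140,150,165)}.items():
    c=vision.capture(n); pickle.dump(c,open(n+"2.pkl","wb")); ims.append(cv2.resize(c["pixels"][v:v+h,u:u+w],(int(w*290/h),290),interpolation=2))
print([i.shape for i in ims])
a=np.zeros((590,800,3),np.uint8); a[:290,:ims[0].shape[1]]=ims[0]; a[300:,:ims[1].shape[1]]=ims[1]; a[300:,400:400+ims[2].shape[1]]=ims[2]
cv2.imwrite("pics/m2.png",a[:,:,::-1])
E
```

```text
time: 14.8
ee_pos: [0.4776, 0.2245, 0.2076]
tool_rot: [0.002, -0.13, 0.991, 0.0]
ft_force: [0.2, 0.5, -0.4]
opening: 0.0001
grip_force: 0.0
time: 15.3
ee_pos: [0.3782, 0.2245, 0.2058]
tool_rot: [0.001, -0.131, 0.991, 0.0]
ft_force: [0.4, -0.5, 0.1]
opening: 0.0001
grip_force: 0.0
[(290, 401, 3), (290, 386, 3), (290, 263, 3)]
```

View pics/m2.png

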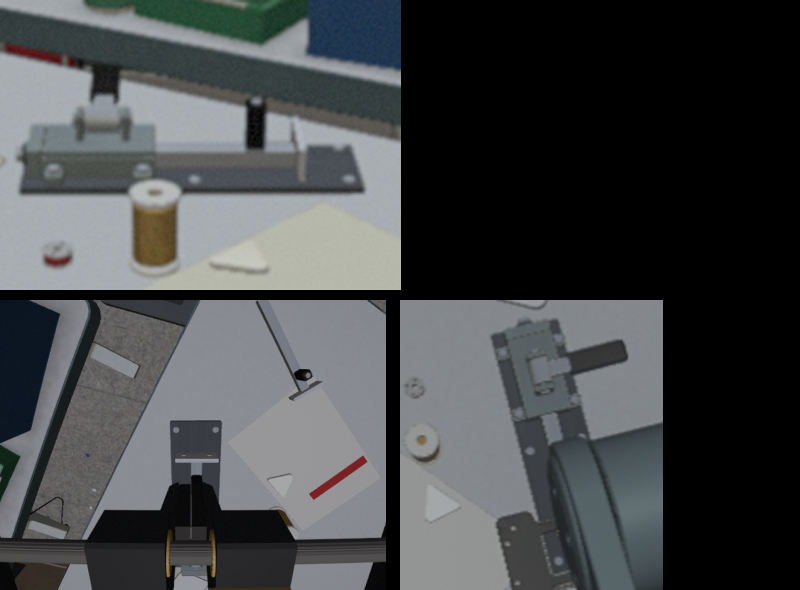

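The composite shows the lever lying flat across to -y, at about (595,357) in the top crop. The spool, chalk and bobbin are where they were. One numeric check of the bar before I hand in.

```bash
python3 - <<'E'
from h import *
from bench import telemetry,r
S=pickle.load(open("side2.pkl","rb")); d=pickle.load(open("c0.pkl","rb"))
inv=lambda P:R.from_euler('z',-np.radians(15)).apply(P-np.r_[.5625,.2807,0])
# post shift by template match along the side pictures
a=cv2.cvtColor(d["side"]["pixels"],7);b=cv2.cvtColor(S["pixels"],7)
t=a[238:262,351:363]; m=cv2.matchTemplate(b[230:270,310:365],t,cv2.TM_CCOEFF_NORMED); _,v,_,l=cv2.minMaxLoc(m); print(v,l)
p0=np.array([357,240.5]); p1=p0+np.array(l)+[310-351,230-238]
print(inv(unproj(S,[p0,p1],.062)))
print(telemetry.sense()["time"])
E
```

```text
0.9255817532539368 (19, 8)
[[-0.15549331  0.00208202  0.062     ]
 [-0.11784621  0.00228794  0.062     ]]
15.45
```

```bash
python3 -c "
from bench import r
print(r.hand_in())"
```

```text
the job is handed in; nothing more can be done
None
```

The job is handed in, though no verdict came back: the bar slid in about 36 mm until the buffer was felt at about 7 N, was let go, then clamped with the lever flipped fully down; the spool, chalk and bobbin were untouched.

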